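# Weigh the jaw specimen on the sprung scale

## Task

Pick up the small beige carrier with the plaster jaw by its black grip and hang it by its wire bail on the hook of the sprung scale. Let the weight down onto the spring gently while you still hold it, so that the pointer creeps down without a jump, a bounce or going past the red mark, and let go only when the spring bears all of it. Leave it hanging level and still from the hook, and do not disturb anything else on the table.

Things in the scene. Friction and masses are not known exactly. Their poses are not given: they have to be found in the camera images.
- carrier: The load: beige tray 90 (own x) x 125 (own y) x 28 mm with a plaster jaw 35 mm high and a fixed wire bail standing over it in its own y-z plane (uprights at y = +-58 mm); the bail's window is open, so a hook can pass through along own x. Origin: centre of the underside, z up. Balanced about its middle. Weighs 0.36 to 0.84 kg, different each time. Do not tip or drop it.
- carrier_bar (a point): middle of the bail's level bar, on its centre line: 7 mm round steel along the carrier's y (straight within +-46 mm), 115 mm above the carrier's underside. A 12 mm thick neck stands on its middle and carries the grip. Axes as the carrier
- carrier_grip (a point): centre of the black square grip, 26 x 26 mm and 36 mm high, 44 mm above the bar (its lower edge 26 mm above the bar); its faces look along the carrier's x and y
- scale_stand: Sprung scale, fixed: grey base 130 x 150 x 22 mm and a white column (28 x 44 mm, 296 mm high) on the origin, which lies at table height on the column's axis. The steel hook sticks out along own -x. On the column's front and back black ticks every 10 mm, a red pointer, and a red end mark low down.
- hook_seat (a point): Where the bar's centre line lies at the bottom of the hook, 130 mm out from the column, 231.5 mm high when empty; moves with the hook, axes as the stand. The 8 mm wire hook: a level arm (top 12 mm above this point) ending in an open-topped U, mouth 18 mm wide; the tip is the outer end, 14 mm farther out (-x), top 19 mm above this point. The bar lies across the arm (along y) and goes over the tip, down into the U.
- scale_hook (a joint): Travel of hook and red pointer down from empty, m (0 empty, grows downward). Lightly damped spring, 120 N/m; the hook's own weight is balanced. Red mark at 0.085, stop at 0.095. Delicate: the pointer must never pass the red mark nor move faster than 0.08 m/s, up or down (as it would if the load were let go more than about 4 mm off balance).
- specimen_tray: Bystander, loose: beige tray 190 x 270 x 45 mm with a foil-wrapped specimen; origin at the centre of its underside
- file_box: Bystander, loose: beige file organiser 100 x 160 x 28 mm with a raised tinted lid about 110 mm high along its own +x edge; origin at the centre of its underside
- rinse_bottle: Bystander, loose: clear rinse bottle with blue cap, 44 mm across, 100 mm high; origin at the centre of its underside
- steel_cup: Bystander, loose: small steel bowl, 64 mm across, 40 mm high; origin at the centre of its underside
- sample_jar: Bystander, loose: small amber jar, 40 mm across, 50 mm high; origin at the centre of its underside
There are look-alikes about, which are no part of the job. What is shaped like the carrier but orange is not meant.

How it is judged:
By the outcome, as a careful person would: the job done as asked, in the order asked, and still so for the second after the job is handed in, with the robot touching nothing.
It also fails if it takes over 51 s, if anything falls off the work surface, if the arm or the gripper's body presses on something with over 40 N, if the wrist force passes 120 N, or if a joint passes its speed limit or range.

## Robot

A 6-joint arm with a two-finger parallel gripper is mounted at the origin on the work surface. World frame = base frame: x ahead of the robot, y to its left, z up, the work surface at z = 0. Lengths are in m, angles in rad, forces in N, time in s.
With the tool pointing down it reaches from about 0.35 to 0.975 m from the base axis. Payload 4.9 kg.
Tool frame: the origin (TCP) lies midway between the tips of the shut fingers; the grasp point (between the pads) lies ctrl.grip_point_offset behind it (ctrl.grip_point_offset is the distance from the TCP to the grasp point, in m); x points along the fingers, y is the direction in which the jaws open and shut, and the axes are right-handed (so a half turn about x gives the same grasp; the last joint's range is limited). The gripper opens to 85 mm and grips with 20 to 120 N. Pads are 22 mm wide; open, the fingers measure 114 mm over their backs; the gripper's body (76 mm by 85 mm) begins 54 mm behind the grasp point. The pads swing forward as they close: fully open they stand 13 mm farther back than shut.
Start: joints at [1.229, 0.053, 1.613, -0, 1.476, -0.119], TCP at [0.138, 0.61, 0.231] pointing down, gripper open.
Joint ranges: [-3.01, 3.01], [-1.01, 2.22], [0.06, 2.58], [-1.02, 4.17], [0.09, 2.62], [-3.14, 3.14]. Speed limits (rad/s): [2.57, 2.57, 3.14, 3.14, 3.14, 3.14].

## Interface

Orientations are given as a rotation vector (axis times angle).
In Python, from station import ctrl gives the robot as it stands. The module is installed in compiled form; this text tells all that it offers.
- The arm moves only by the tool drive_tool, never from a script. Its argument "commands" is text: rows parted by semicolons, each of 5 numbers parted by spaces: the closure, from -1 (fully open) to 1 (shut), so that 0 is half open, then the shift along the tool's x, y, z in units of 40 mm (1.0 is 40 mm), then the turn about the tool's x in units of 5 degrees (1.0 is 5 degrees). A call has 1 to 8 rows; each row is the pose to reach, as a shift and turn from the pose commanded when the call began, along the tool's axes at that moment; what a row does not reach only later rows make up. A row lasts 1/12 s, in which the tool goes at most 41.7 mm and 7.16 degrees, less where a joint would pass 70% of its speed; a pose out of reach is approached as far as the arm can. A call with a gripper value outside its range is refused whole. The fingers move at their own pace and stop on an object; "newtons" is the grip in N (left out, the last holds). Time passes only in rows, so rows that repeat a pose let the fingers close. It gives the time, the measured TCP pose, the force and the opening at its end, in the units of the state.
- ctrl.get_obs(): the state, without advancing time (a new reading comes with each control period).
- ctrl.get_image(name): name is "scene" or "top" or "wrist"; returns (picture, depth): 420x560x3 uint8, blue, green, red; 420x560 float32, m along the optical axis (not along the pixel's ray), 0 where there is no reading.
- ctrl.camera_info(name): a dict with "K" (3x3 intrinsics, pixels), "k1" (the pictures are not rectified: a ray, as slopes to the right and down, at radius r is drawn at 1 + k1 r^2 times it, then the intrinsics apply), "T" (4x4, takes a point from camera to world coordinates). Camera axes: x right, y down, z forward; pixel columns grow to the right and rows downward; lengths in m; the calibration is good to about 2 mm. A picture is of the moment at which its call begins: read the wrist's pose just before it. camera_info takes no time and is no camera call; for the wrist camera it gives the pose at the moment of the call.
- ctrl.finish_job(): hands the job in, once; it reports no verdict.
The state is a dict: "t": time; "q": joint angles; "dq": joint speeds; "effort": joint torques, N m; "tool_pos": TCP position; "tool_rot": TCP orientation; "contact_force": force on the tool from outside, world axes, zero at the start; "wrist_torque": the same for the moment, N m; "opening": finger opening in m.
Only numpy, scipy, OpenCV 4.12 (cv2) and the standard library are available. Lean on these libraries where they do the work, as an engineer would, in place of code of your own. Each camera call takes 0.05 s, during which the arm holds its last target.

## Working session

There is one attempt and no reset: what is moved stays moved. The work goes in short steps, Python scripts to look and compute and a tool call to move; the robot and the scene stay as the last step left them, time stands still between calls to the robot, and variables do not carry over. Pictures are saved under pics/ and viewed, and the job is handed in when it is done.

Besides the shell and the picture viewer there is one more tool, called as name(argument=value, ...) on one line, values as JSON. drive_tool: Moves the arm, as the interface text tells. Its arguments: {"type":"object","properties":{"commands":{"type":"string"},"newtons":{"type":"number"}},"required":["commands"]}

```bash
mkdir -p pics; ls; cat > h.py <<'E'
import numpy as np, cv2
from station import ctrl
def save(n,tag):
    info=ctrl.camera_info(n); im,d=ctrl.get_image(n)
    cv2.imwrite(f'pics/{tag}.png',im); np.savez(f'pics/{tag}.npz',im=im,d=d,K=info['K'],k1=info['k1'],T=info['T'])
def load(tag): return np.load(f'pics/{tag}.npz')
def cloud(z):
    K=z['K'];d=z['d'];h,w=d.shape
    u,v=np.meshgrid(np.arange(w),np.arange(h))
    p=np.stack([u,v],-1).reshape(-1,1,2).astype(float)
    s=cv2.undistortPoints(p,K,np.array([float(z['k1']),0,0,0,0])).reshape(h,w,2)
    P=np.dstack([s[...,0]*d,s[...,1]*d,d])
    return P@z['T'][:3,:3].T+z['T'][:3,3]
E
python3 - <<'E'
from h import *
print(ctrl.get_obs(), ctrl.grip_point_offset)
save('scene','s0');save('top','t0')
for n in('s0','t0'):
    z=load(n);print(z['K'],z['k1'],z['T'])
E
```

```text
pics
{'t': 0.0, 'q': array([ 1.22901928e+00,  5.33489856e-02,  1.61430988e+00, -7.78809080e-07,
        1.47600438e+00, -1.18997903e-01]), 'dq': array([-0.0003954 ,  0.00097102,  0.00064613, -0.00038609, -0.00013835,
       -0.00103385]), 'effort': array([ 8.49857752e-04, -3.93644035e+01, -3.70194519e+01,  4.43093541e-05,
        6.60609832e-03,  3.93789108e-06]), 'tool_pos': array([0.1378736 , 0.60895602, 0.23005842]), 'tool_rot': array([ 0.17332999,  1.56418226, -0.1765024 ]), 'contact_force': array([-0.62271826,  0.99379148, -0.34059276]), 'wrist_torque': array([-0.00557469, -0.00412428, -0.04430717]), 'opening': 0.08534904308207843} 0.0187
[[515.53981914   0.         277.50002573]
 [  0.         515.53981914 210.04426361]
 [  0.           0.           1.        ]] 0.019054241915333392 [[ 8.68011985e-01  3.06897814e-01 -3.90344625e-01  1.11204530e+00]
 [ 4.96542376e-01 -5.35019166e-01  6.83520417e-01 -9.65710697e-01]
 [ 9.29066017e-04 -7.87126561e-01 -6.16790818e-01  1.03372008e+00]
 [ 0.00000000e+00  0.00000000e+00  0.00000000e+00  1.00000000e+00]]
[[418.17885844   0.         287.32960577]
 [  0.         418.17885844 214.05018007]
 [  0.           0.           1.        ]] -0.06794776985673881 [[ 0.02406051 -0.9852684   0.16931412  0.34385543]
 [-0.99949151 -0.02725253 -0.01655373  0.03203095]
 [ 0.0209241  -0.16882973 -0.98542311  1.33841987]
 [ 0.          0.          0.          1.        ]]
```

View pics/s0.png

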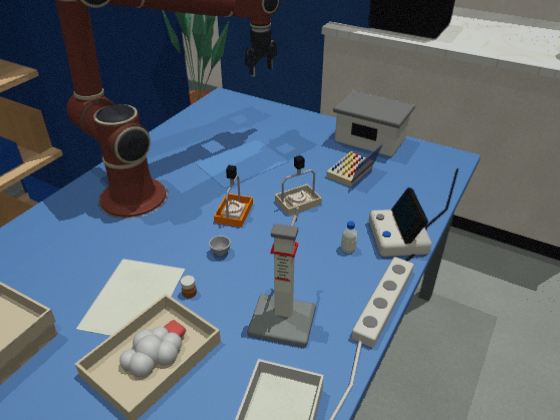

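View pics/t0.png

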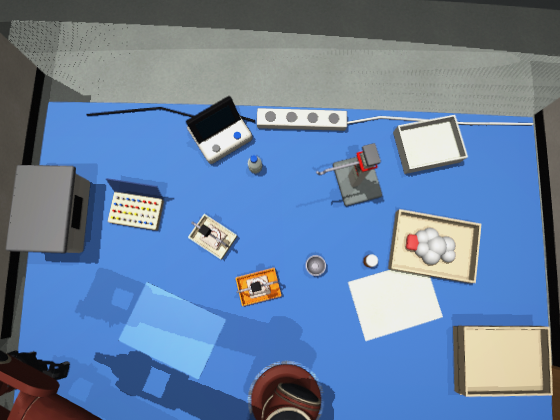

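The scene view shows the beige carrier at about (298,195) with its grip at (299,161). The orange look-alike is at (234,208) and the scale column at (284,270). In the top view the carrier is at (213,236), its grip at (206,230), and the hook tip at about (320,172). Next I'll measure these.

```bash
python3 - <<'E'
from h import *
z=load('t0');P=cloud(z);s=load('s0');Q=cloud(s)
for n,(u,v) in dict(carr=(213,236),grip=(206,230),hooktip=(320,172),col=(368,152),orange=(258,287),bottle=(255,163),cup=(316,265),jar=(371,261)).items():print(n,P[v,u])
for n,(u,v) in dict(grip=(299,161),coltop=(284,232)).items():print('s',n,Q[v,u])
for tag,(x0,x1,y0,y1) in dict(t0=(180,250,200,270),).items():
    im=z['im'];
    a=cv2.resize(im[200:270,180:250],None,fx=7,fy=7,interpolation=cv2.INTER_CUBIC)
    b=cv2.resize(im[140:210,295:385],None,fx=5.5,fy=7,interpolation=cv2.INTER_CUBIC);
    b=cv2.resize(b,(300,490)) if False else b
cv2.imwrite('pics/c1.png',a);cv2.imwrite('pics/c2.png',b)
a=cv2.resize(s['im'][145:225,260:340],None,fx=7,fy=7,interpolation=cv2.INTER_CUBIC);cv2.imwrite('pics/c3.png',a)
a=cv2.resize(s['im'][195:345,240:330],None,fx=4,fy=4,interpolation=cv2.INTER_CUBIC);cv2.imwrite('pics/c4.png',a)
E
```

```text
carr [0.48237234 0.22793658 0.11707082]
grip [0.49172135 0.2385714  0.17829265]
hooktip [ 0.7159689  -0.09456091  0.00786095]
col [ 0.69376055 -0.19278035  0.29533844]
orange [0.33852445 0.08791137 0.17812317]
bottle [0.71826899 0.1154694  0.08162096]
cup [ 0.41083963 -0.08474191  0.01283177]
jar [ 0.42521817 -0.25194253  0.04924079]
s grip [0.50244489 0.23508479 0.17199878]
s coltop [ 0.69715839 -0.21030736  0.29722605]
```

```bash
python3 - <<'E'
import cv2,numpy as np
a=[cv2.imread(f'pics/c{i}.png') for i in (1,2,3,4)]
a=[cv2.resize(x,(int(x.shape[1]*300/x.shape[0]),300)) for x in a]
w=np.hstack(a[:2]);w2=np.hstack(a[2:])
W=max(w.shape[1],w2.shape[1])
f=lambda x:cv2.copyMakeBorder(x,0,0,0,W-x.shape[1],0)
cv2.imwrite('pics/m1.png',np.vstack([f(w),f(w2)]))
E
```

```text
(no output)
```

View pics/m1.png

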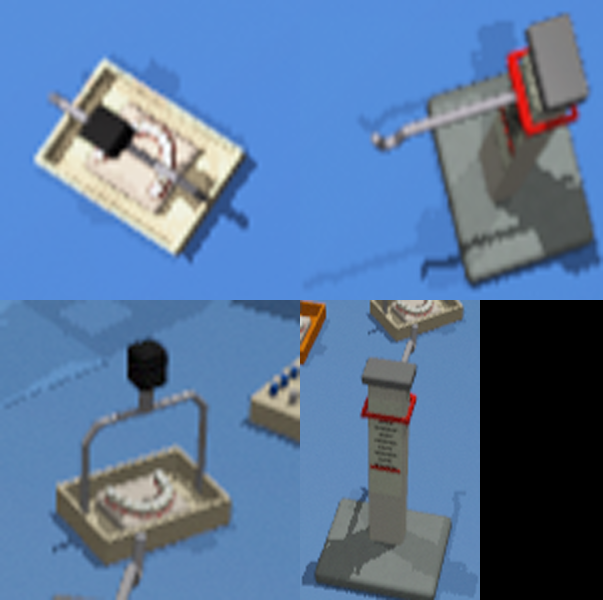

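```bash
cat > fit.py <<'E'
from h import *
z=load('t0');P=cloud(z);s=load('s0');Q=cloud(s)
def rect(pts,n):
    r=cv2.minAreaRect((pts[:,:2]*1000).astype(np.float32));print(n,len(pts),r)
A=np.vstack([P.reshape(-1,3)]);B=Q.reshape(-1,3)
def sel(C,c,r,z0,z1):return C[(np.hypot(C[:,0]-c[0],C[:,1]-c[1])<r)&(C[:,2]>z0)&(C[:,2]<z1)]
for nm,C in(('top',A),('scene',B)):
    rect(sel(C,(.485,.23),.1,.02,.034),nm+' tray rim')
    g=sel(C,(.49,.235),.06,.172,.19);rect(g,nm+' griptop');print(g.mean(0))
    b=sel(C,(.485,.23),.1,.105,.125);print('bar',b.mean(0),len(b))
    if len(b)>8:
        print(np.linalg.svd(b[:,:2]-b[:,:2].mean(0))[2][0])
    rect(sel(C,(.69,-.19),.13,.016,.028),nm+' base')
    rect(sel(C,(.69,-.2),.06,.285,.31),nm+' coltop')
    h=sel(C,(.69,-.2),.2,.2,.26);h=h[np.hypot(h[:,0]-.69,h[:,1]+.2)>.04]
    print('hook',len(h)); print(np.round(h[np.argsort(h[:,1])][::max(1,len(h)//15)],3))
E
python3 fit.py
```

```text
top tray rim 345 ((493.202880859375, 245.73690795898438), (127.43180847167969, 87.41992950439453), 58.39748764038086)
top griptop 75 ((492.4560546875, 245.4784393310547), (26.69927215576172, 23.174766540527344), 58.277156829833984)
[0.49258972 0.24530406 0.17660651]
bar [0.48891039 0.23948475 0.11598805] 57
[-0.50114235 -0.86536486]
top base 1110 ((691.6756591796875, -216.20545959472656), (150.3092803955078, 128.94070434570312), 15.483231544494629)
top coltop 288 ((689.2855834960938, -201.29913330078125), (56.8603630065918, 35.005882263183594), 17.342838287353516)
hook 117
[[ 0.674 -0.163  0.24 ]
 [ 0.677 -0.156  0.247]
 [ 0.674 -0.151  0.246]
 [ 0.667 -0.144  0.24 ]
 [ 0.67  -0.138  0.241]
 [ 0.669 -0.132  0.242]
 [ 0.664 -0.124  0.24 ]
 [ 0.66  -0.119  0.242]
 [ 0.662 -0.113  0.245]
 [ 0.663 -0.105  0.242]
 [ 0.654 -0.1    0.242]
 [ 0.659 -0.094  0.245]
 [ 0.651 -0.087  0.232]
 [ 0.653 -0.084  0.235]
 [ 0.656 -0.077  0.224]
 [ 0.647 -0.07   0.235]
 [ 0.646 -0.064  0.247]]
scene tray rim 385 ((498.0076904296875, 243.95718383789062), (129.56228637695312, 103.57749938964844), 57.90246
[... 212 characters left out ...]
1440172 -0.85754934]
scene base 2073 ((697.6344604492188, -217.61846923828125), (150.2466583251953, 133.35040283203125), 16.89562225341797)
scene coltop 342 ((693.0208740234375, -202.49232482910156), (56.98683166503906, 40.10231399536133), 16.417680740356445)
hook 71
[[ 0.672 -0.126  0.243]
 [ 0.668 -0.122  0.245]
 [ 0.665 -0.118  0.244]
 [ 0.664 -0.11   0.241]
 [ 0.665 -0.108  0.246]
 [ 0.666 -0.105  0.244]
 [ 0.666 -0.098  0.239]
 [ 0.66  -0.093  0.243]
 [ 0.664 -0.089  0.238]
 [ 0.66  -0.086  0.225]
 [ 0.66  -0.077  0.225]
 [ 0.658 -0.072  0.227]
 [ 0.654 -0.071  0.234]
 [ 0.653 -0.069  0.245]
 [ 0.655 -0.068  0.242]
 [ 0.658 -0.067  0.236]
 [ 0.656 -0.065  0.244]
 [ 0.652 -0.063  0.251]]
```

```bash
cat >> h.py <<'E'
from scipy.spatial.transform import Rotation as R
def pose():
    o=ctrl.get_obs();return o,np.array(o['tool_pos']),R.from_rotvec(o['tool_rot']).as_matrix()
def to(target,yaw):
    """shift along tool axes in units & turn so tool y has world angle yaw (mod 180)"""
    o,p,M=pose()
    d=M.T@(np.array(target)-p)/.04
    y=M[:,1];cur=np.degrees(np.arctan2(y[1],y[0]))
    dz=((yaw-cur+90)%180-90)   # world +z turn
    print('tool axes\n',M.round(3));print('t',o['t'],'p',p.round(4),'yaw',cur,'shift units',d.round(3),'turn about tool x units',(-dz/5).round(3),'q',np.round(o['q'],2))
    print('F',o['contact_force'].round(2),'op',round(o['opening'],4))
E
python3 - <<'E'
from h import *
to((.494,.245,.25),58.4)
E
```

```text
tool axes
 [[-0.001  0.221  0.975]
 [-0.002  0.975 -0.221]
 [-1.    -0.002 -0.   ]]
t 0.1 p [0.1379 0.609  0.2301] yaw 77.23394193358797 shift units [-0.486 -6.909 10.693] turn about tool x units 3.767 q [ 1.23  0.05  1.61  0.    1.48 -0.12]
F [-0.53  0.57  0.21] op 0.0854
```

drive_tool(commands="-1 -0.3 -0.4 0.7 0.3; -1 -0.5 -1 1.5 0.7; -1 -0.5 -1.5 2.3 1.1; -1 -0.5 -2 3.1 1.5; -1 -0.5 -2.5 3.9 1.9; -1 -0.5 -3 4.7 2.2; -1 -0.5 -3.5 5.5 2.6; -1 -0.5 -4 6.2 3", newtons=80)

```text
t: 0.77
tool_pos: [0.3457, 0.3969, 0.2508]
tool_rot: [0.381, 1.537, -0.382]
contact_force: [-0.7, 0.2, 0.9]
opening: 0.0858
```

```bash
python3 - <<'E'
from h import *
to((.494,.245,.25),58.4)
E
```

```text
tool axes
 [[-0.     0.468  0.884]
 [-0.001  0.884 -0.468]
 [-1.    -0.001  0.   ]]
t 0.7667 p [0.3457 0.3969 0.2508] yaw 62.11755275292139 shift units [ 0.021 -1.623  5.054] turn about tool x units 0.744 q [ 0.71 -0.2   1.82 -0.    1.52 -0.37]
F [-0.7   0.17  0.9 ] op 0.0858
```

drive_tool(commands="-1 0 -0.3 0.8 0.2; -1 0 -0.5 1.6 0.4; -1 0 -0.7 2.4 0.7; -1 0 -1 3.2 0.7; -1 0 -1.2 3.8 0.7; -1 0 -1.3 4 0.7; -1 0 -1.3 4 0.7; -1 0 -1.3 4 0.7")

```text
t: 1.43
tool_pos: [0.4615, 0.2783, 0.2509]
tool_rot: [0.428, 1.529, -0.428]
contact_force: [0.0, -0.1, 0.5]
opening: 0.0855
```

```bash
python3 - <<'E'
from h import *
to((.494,.245,.25),58.4)
save('wrist','w0')
z=load('w0');print(z['T'])
E
```

```text
tool axes
 [[-0.001  0.519  0.854]
 [ 0.     0.854 -0.519]
 [-1.    -0.    -0.001]]
t 1.4333 p [0.4615 0.2783 0.2509] yaw 58.7013280285851 shift units [ 0.021 -0.289  1.127] turn about tool x units 0.06 q [ 0.4  -0.16  1.79  0.    1.52 -0.62]
F [ 0.   -0.08  0.47] op 0.0855
[[ 5.18786789e-01  8.20274812e-01  2.40851614e-01  3.99939617e-01]
 [ 8.54903579e-01 -4.97895350e-01 -1.45739807e-01  3.15980575e-01]
 [ 3.72206067e-04  2.81512793e-01 -9.59557403e-01  3.93888729e-01]
 [ 0.00000000e+00  0.00000000e+00  0.00000000e+00  1.00000000e+00]]
```

View pics/w0.png

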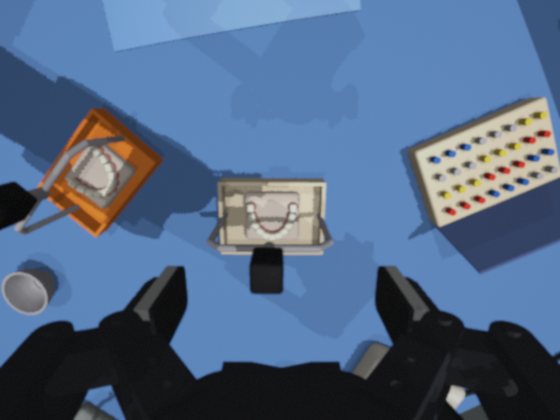

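The wrist view shows the carrier square to the gripper, with the grip at (266,270). The orange look-alike is off to the left.

```bash
python3 - <<'E'
from h import *
z=load('w0');C=cloud(z);C=C.reshape(-1,3)
def sel(c,r,z0,z1):return C[(np.hypot(C[:,0]-c[0],C[:,1]-c[1])<r)&(C[:,2]>z0)&(C[:,2]<z1)]
for n,r,a,b in(('rim',.1,.022,.034),('grip',.05,.172,.185),('bar',.1,.105,.125)):
    p=sel((.494,.245),r,a,b);print(n,len(p),p.mean(0).round(4),cv2.minAreaRect((p[:,:2]*1000).astype(np.float32)))
E
```

```text
rim 1778 [0.4865 0.2495 0.0279] ((493.90032958984375, 245.521484375), (125.27043151855469, 91.04611206054688), 58.401222229003906)
grip 1080 [0.4924 0.2466 0.1767] ((493.21533203125, 245.74957275390625), (25.251976013183594, 25.734615325927734), 58.783809661865234)
bar 779 [0.4926 0.2463 0.1166] ((492.3417663574219, 246.72610473632812), (115.34403228759766, 9.227155685424805), 58.85694885253906)
```

drive_tool(commands="-1 0 -0.1 0.4 0; -1 0 -0.2 0.8 0; -1 0 -0.28 1.1 0; -1 0 -0.28 1.1 0; -1 0 -0.28 1.1 0")

```text
t: 1.9
tool_pos: [0.4933, 0.2463, 0.2512]
tool_rot: [0.428, 1.529, -0.427]
contact_force: [-0.8, -0.5, 0.3]
opening: 0.085
```

```bash
python3 - <<'E'
from h import *
to((.4935,.2457,.142),58.6)
E
```

```text
tool axes
 [[-0.001  0.519  0.855]
 [ 0.     0.855 -0.519]
 [-1.     0.    -0.001]]
t 1.9 p [0.4933 0.2463 0.2512] yaw 58.74719302015083 shift units [ 2.73  -0.011  0.014] turn about tool x units 0.029 q [ 0.33 -0.13  1.76  0.    1.51 -0.7 ]
F [-0.83 -0.54  0.29] op 0.085
```

drive_tool(commands="-1 0.5 0 0 0; -1 1 0 0 0; -1 1.5 0 0 0; -1 2 0 0 0; -1 2.4 0 0 0; -1 2.7 0 0 0; -1 2.72 0 0 0; -1 2.72 0 0 0")

```text
t: 2.57
tool_pos: [0.493, 0.2461, 0.142]
tool_rot: [0.427, 1.53, -0.428]
contact_force: [0.3, -0.5, 0.7]
opening: 0.0854
```

drive_tool(commands="0.1 0 0 0 0; 0.3 0 0 0 0; 0.5 0 0 0 0; 0.6 0 0 0 0; 0.8 0 0 0 0; 0.9 0 0 0 0; 1 0 0 0 0; 1 0 0 0 0", newtons=80)

```text
t: 3.23
tool_pos: [0.4942, 0.2455, 0.1434]
tool_rot: [0.428, 1.527, -0.428]
contact_force: [-1.1, -3.0, 4.7]
opening: 0.0252
```

```bash
python3 - <<'E'
from h import *
to((.4935,.2457,.142),58.6)
save('wrist','w1')
E
```

```text
tool axes
 [[ 0.001  0.519  0.855]
 [-0.     0.855 -0.519]
 [-1.     0.     0.001]]
t 3.2333 p [0.4942 0.2455 0.1434] yaw 58.72825867719493 shift units [ 0.035 -0.006 -0.018] turn about tool x units 0.026 q [ 0.33 -0.05  1.87 -0.    1.32 -0.7 ]
F [-1.1  -2.98  4.68] op 0.0252
```

View pics/w1.png

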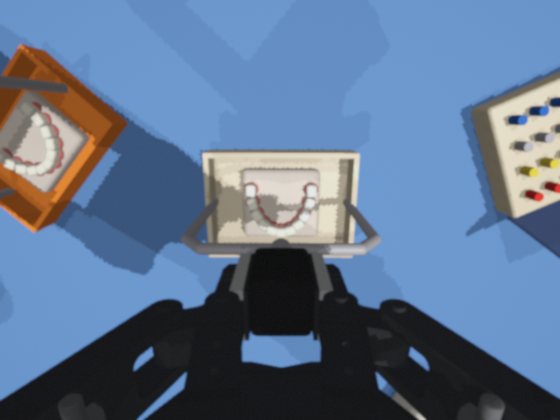

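drive_tool(commands="1 -0.1 0 0 0; 1 -0.3 0 0 0; 1 -0.6 0 0 0; 1 -0.9 0 0 0; 1 -1.2 0 0 0; 1 -1.5 0 0 0; 1 -1.8 0 0 0; 1 -2.1 0 0 0")

```text
t: 3.95
tool_pos: [0.4939, 0.2458, 0.2283]
tool_rot: [0.428, 1.527, -0.427]
contact_force: [-0.0, 0.6, -4.1]
opening: 0.0252
```

drive_tool(commands="1 -0.3 0 0 0; 1 -0.6 0 0 0; 1 -0.9 0 0 0; 1 -1.2 0 0 0; 1 -1.5 0 0 0; 1 -1.8 0 0 0; 1 -2.1 0 0 0; 1 -2.1 0 0 0")

```text
t: 4.62
tool_pos: [0.495, 0.2461, 0.3144]
tool_rot: [0.43, 1.524, -0.425]
contact_force: [-0.5, -0.6, -3.0]
opening: 0.0251
```

```bash
python3 - <<'E'
from h import *
to((.651,-.064,.31),16.2)
to((.655,-.077,.31),16.2)
save('wrist','w2')
E
```

```text
tool axes
 [[ 0.005  0.519  0.855]
 [ 0.002  0.855 -0.519]
 [-1.     0.004  0.004]]
t 4.6167 p [0.495  0.2461 0.3144] yaw 58.73299782276906 shift units [ 0.118 -4.603  7.358] turn about tool x units 8.507 q [ 0.33 -0.16  1.68 -0.    1.62 -0.7 ]
F [-0.5  -0.56 -3.  ] op 0.0251
tool axes
 [[ 0.005  0.519  0.855]
 [ 0.002  0.855 -0.519]
 [-1.     0.004  0.004]]
t 4.6167 p [0.495  0.2461 0.3144] yaw 58.73299782276906 shift units [ 0.118 -4.829  7.612] turn about tool x units 8.507 q [ 0.33 -0.16  1.68 -0.    1.62 -0.7 ]
F [-0.5  -0.56 -3.  ] op 0.0251
```

View pics/w2.png

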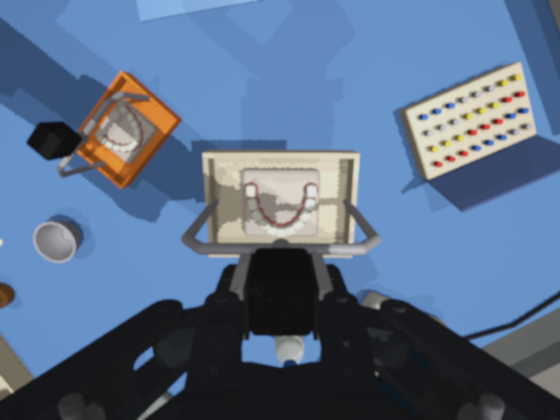

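drive_tool(commands="1 0.05 -0.2 0.3 0.4; 1 0.1 -0.4 0.7 0.9; 1 0.1 -0.7 1.1 1.5; 1 0.1 -0.9 1.5 2.1; 1 0.1 -1.2 2 2.7; 1 0.1 -1.4 2.4 3.3; 1 0.1 -1.7 2.9 3.9; 1 0.1 -1.9 3.3 4.4")

```text
t: 5.33
tool_pos: [0.5672, 0.1108, 0.3052]
tool_rot: [0.727, 1.447, -0.729]
contact_force: [0.7, 0.5, -3.9]
opening: 0.0248
```

```bash
python3 - <<'E'
from h import *
to((.638,-.019,.31),16.2)
E
```

```text
tool axes
 [[-0.002  0.803  0.596]
 [-0.001  0.596 -0.803]
 [-1.    -0.002 -0.001]]
t 5.3333 p [0.5672 0.1108 0.3052] yaw 36.561121663466515 shift units [-0.122 -0.512  3.66 ] turn about tool x units 4.072 q [ 0.06 -0.09  1.63 -0.    1.6  -0.57]
F [ 0.74  0.48 -3.93] op 0.0248
```

drive_tool(commands="1 -0.05 -0.1 0.5 0.6; 1 -0.1 -0.1 1 1.2; 1 -0.1 -0.2 1.5 1.8; 1 -0.1 -0.3 2 2.4; 1 -0.1 -0.4 2.5 3; 1 -0.1 -0.4 2.9 3.5; 1 -0.1 -0.5 3.2 3.8; 1 -0.1 -0.5 3.4 4")

```text
t: 6.0
tool_pos: [0.6326, -0.01, 0.3096]
tool_rot: [0.992, 1.334, -0.994]
contact_force: [0.1, 0.7, -2.7]
opening: 0.025
```

drive_tool(commands="1 0 0 0 0; 1 0 0 0 0; 1 0 0 0 0")

```text
t: 6.25
tool_pos: [0.6322, -0.0079, 0.3104]
tool_rot: [0.991, 1.335, -0.99]
contact_force: [1.1, 0.2, -4.4]
opening: 0.0252
```

```bash
python3 - <<'E'
from h import *
to((.655,-.077,.31),16.2)
save('wrist','w3');save('scene','s3');save('top','t3')
z=load('t3');im=z['im'][110:260,220:420];cv2.imwrite('pics/t3c.png',cv2.resize(im,None,fx=4,fy=4,interpolation=cv2.INTER_CUBIC))
E
```

```text
tool axes
 [[-0.     0.957  0.289]
 [ 0.001  0.289 -0.957]
 [-1.    -0.    -0.001]]
t 6.25 p [ 0.6322 -0.0079  0.3104] yaw 16.804520166848313 shift units [0.01  0.046 1.819] turn about tool x units 0.121 q [-0.13  0.04  1.5   0.    1.61 -0.42]
F [ 1.11  0.24 -4.42] op 0.0252
```

View pics/w3.png

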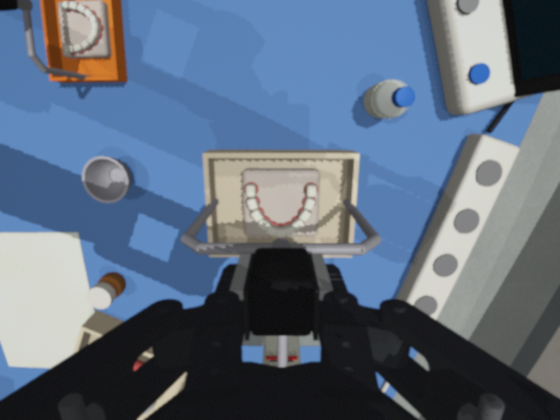

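View pics/s3.png

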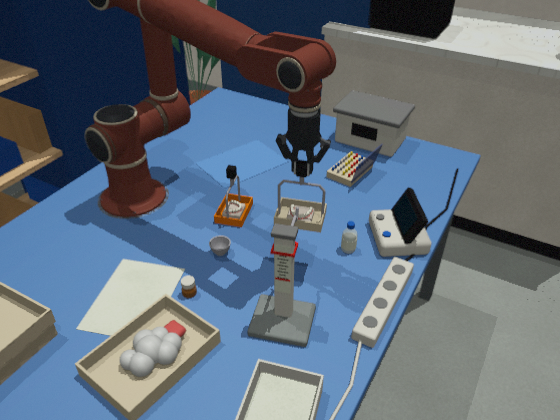

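View pics/t3c.png

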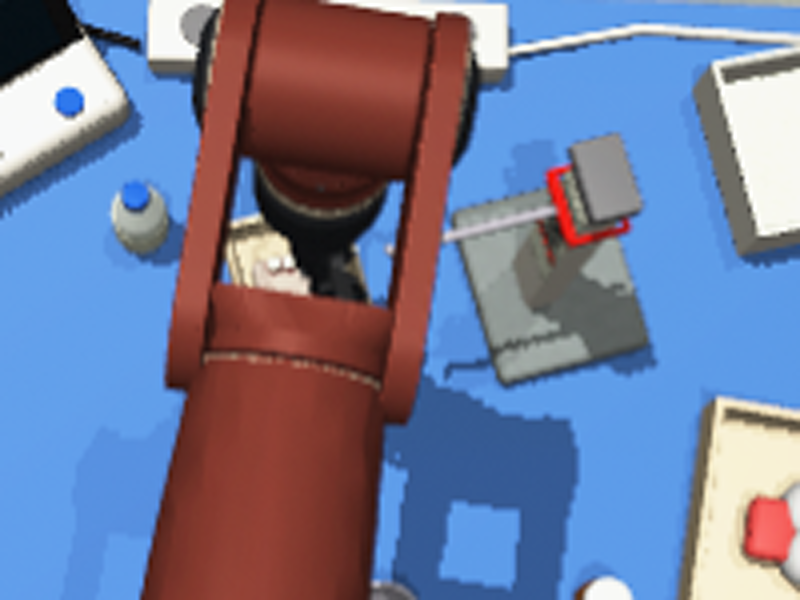

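Carrier held level about 70 mm out from the seat. In the wrist view the hook arm is centred behind the grip at (282,350). Next I'll refine the hook geometry from the cameras.

```bash
python3 - <<'E'
from h import *
a=np.radians(16.3);ux=np.array([-np.sin(a),np.cos(a)]);uy=np.array([np.cos(a),np.sin(a)])
for t in('t0','s0','t3','w3','s3'):
    C=cloud(load(t)).reshape(-1,3)
    r=C[:,:2]-np.array([.690,-.2015]);o=r@ux;l=r@uy
    m=(o>.02)&(o<.16)&(abs(l)<.02)&(C[:,2]>.21)&(C[:,2]<.27)
    print(t,m.sum())
    if m.sum()<5: continue
    arm=m&(o<.11)
    if arm.sum()>4:
        f=np.polyfit(o[arm],l[arm],1);print(' arm lateral fit',f,'z',np.median(C[arm,2]),'l at .13',np.polyval(f,.13), 'slope deg',np.degrees(f[0]))
    q=m&(o>.10);k=np.argsort(o[q])
    print(np.c_[o[q],l[q],C[q,2]][k][:: max(1,q.sum()//25)].round(4)*1000)
    # column top and sides
    c=(abs(o)<.06)&(abs(l)<.06)&(C[:,2]>.285)&(C[:,2]<.31)
    print(' cap o',o[c].min(),o[c].max(),'l',l[c].min(),l[c].max())
E
```

```text
t0 167
 arm lateral fit [-2.59816412e-02 -2.16181480e-05] z 0.24246840235024103 l at .13 -0.003399231497977244 slope deg -1.4886383829136216
[[ 1.003e+02  1.000e+00  2.419e+02]
 [ 1.021e+02 -4.700e+00  2.431e+02]
 [ 1.040e+02 -1.400e+00  2.434e+02]
 [ 1.070e+02 -2.900e+00  2.412e+02]
 [ 1.079e+02 -5.700e+00  2.418e+02]
 [ 1.097e+02 -2.300e+00  2.415e+02]
 [ 1.123e+02 -1.500e+00  2.411e+02]
 [ 1.134e+02 -4.700e+00  2.431e+02]
 [ 1.155e+02 -1.600e+00  2.443e+02]
 [ 1.181e+02 -2.600e+00  2.400e+02]
 [ 1.194e+02 -5.900e+00  2.427e+02]
 [ 1.209e+02 -5.500e+00  2.323e+02]
 [ 1.211e+02 -6.000e-01  2.457e+02]
 [ 1.226e+02 -0.000e+00  2.351e+02]
 [ 1.234e+02 -2.800e+00  2.355e+02]
 [ 1.256e+02 -3.200e+00  2.286e+02]
 [ 1.277e+02 -1.800e+00  2.253e+02]
 [ 1.284e+02 -4.400e+00  2.248e+02]
 [ 1.307e+02 -1.500e+00  2.270e+02]
 [ 1.337e+02 -1.300e+00  2.291e+02]
 [ 1.342e+02 -3.600e+00  2.276e+02]
 [ 1.379e+02 -6.000e+00  2.290e+02]
 [ 1.389e+02 -4.200e+00  2.441e+02]
 [ 1.419e+02 -4.100e+00  2.465e+02]
 [ 1.431e+02  1.800e+00  2.473e+02]
 [ 1.443e+02 -4.700e+00  2.407e+02]
 [ 1.465e+02 -2.000e-01
[... 2496 characters left out ...]
414e+02]
 [ 1.075e+02  3.900e+00  2.430e+02]
 [ 1.079e+02 -2.400e+00  2.423e+02]
 [ 1.083e+02 -1.600e+00  2.441e+02]
 [ 1.089e+02  4.600e+00  2.411e+02]
 [ 1.092e+02  4.700e+00  2.403e+02]
 [ 1.094e+02  2.300e+00  2.429e+02]
 [ 1.099e+02 -1.600e+00  2.437e+02]
 [ 1.105e+02  7.000e-01  2.444e+02]
 [ 1.108e+02 -2.400e+00  2.413e+02]
 [ 1.113e+02 -1.000e-01  2.443e+02]
 [ 1.116e+02  1.500e+00  2.434e+02]
 [ 1.121e+02 -1.600e+00  2.429e+02]
 [ 1.131e+02 -9.000e-01  2.454e+02]]Traceback (most recent call last):
  File "<stdin>", line 16, in <module>
    return umr_minimum(a, axis, None, out, keepdims, initial, where)
ValueError: zero-size array to reduction operation minimum which has no identity
```

```bash
python3 - <<'E'
from h import *
o_,p,M=pose()
a=np.radians(16.5);ux=np.array([-np.sin(a),np.cos(a)]);uy=np.array([np.cos(a),np.sin(a)])
for t in('w3','s3','w2'):
    z=load(t);C=cloud(z).reshape(-1,3)
    if t=='w2': continue
    r=C-p;o=r[:,:2]@ux;l=r[:,:2]@uy
    for za,zb in((-.05,-.02),(-.155,-.10)):
        b=(abs(o)<.1)&(abs(l)<.09)&(r[:,2]>za)&(r[:,2]<zb)
        if b.sum()>5:
            print(t,za,b.sum(),'o',np.percentile(o[b],[1,50,99])*1000,'l',np.percentile(l[b],[1,50,99])*1000,'z',np.percentile(r[b,2],[1,50,90])*1000)
    b=(abs(o)<.03)&(abs(l)>.02)&(abs(l)<.05)&(r[:,2]>-.05)&(r[:,2]<-.018)
    if b.sum()>5: print(' bar o',np.mean(o[b])*1000,'z top',np.percentile(r[b,2],95)*1000,np.median(r[b,2])*1000,'slope z/l',np.polyfit(l[b],r[b,2],1)[0],'o/l',np.polyfit(l[b],o[b],1)[0])
E
```

```text
w3 -0.05 2154 o [-2.42216637  2.06513089  5.9354645 ] l [-59.53657392   0.09814335  59.40370767] z [-48.63376875 -26.05874262 -24.50340265]
w3 -0.155 14080 o [-42.3439639    7.93329264  45.53427944] l [-61.05209861  -0.14467681  60.73349952] z [-140.91981819 -124.87606079 -114.75289278]
 bar o 1.1920880797535058 z top -24.230108563997454 -25.60508760314395 slope z/l -0.003775645468729048 o/l 0.004013721674546547
s3 -0.05 156 o [-7.30532614 -2.916452    3.80456253] l [-57.90702034   4.59162587  62.25514809] z [-48.9546024  -27.74772909 -24.33004959]
s3 -0.155 1280 o [-48.50626454  -2.93430017  46.10907326] l [-58.7950816    7.94241033  64.07476942] z [-142.93115754 -124.89136463 -115.21132035]
 bar o -2.5150697052937323 z top -24.209945249248243 -26.72722710265585 slope z/l 0.022211779258542123 o/l -0.01353378904538516
```

drive_tool(commands="1 0 0 0.2 0; 1 0 0 0.5 0; 1 0 0 0.8 0.1; 1 0 0 1.1 0.1; 1 0 0 1.4 0.1; 1 0 0 1.6 0.1; 1 0 0 1.75 0.1; 1 0 0 1.8 0.1")

```text
t: 7.07
tool_pos: [0.6534, -0.0791, 0.3103]
tool_rot: [0.999, 1.33, -0.999]
contact_force: [0.4, 0.2, -3.4]
opening: 0.0247
```

drive_tool(commands="1 0 0 0 0; 1 0 0 0 0; 1 0 0 0 0; 1 0 0 0 0")

```text
t: 7.4
tool_pos: [0.6531, -0.0771, 0.3106]
tool_rot: [0.998, 1.33, -0.997]
contact_force: [-1.7, 0.6, -3.7]
opening: 0.0248
```

```bash
python3 - <<'E'
from h import *
to((.6537,-.0776,.29),16.6)
save('wrist','w4');save('scene','s4')
z=load('s4');im=z['im'][150:300,220:380];cv2.imwrite('pics/s4c.png',cv2.resize(im,None,fx=4,fy=4,interpolation=cv2.INTER_CUBIC))
o=[];
E
```

```text
tool axes
 [[ 0.    0.96  0.28]
 [ 0.    0.28 -0.96]
 [-1.    0.   -0.  ]]
t 7.4 p [ 0.6531 -0.0771  0.3106] yaw 16.27448499151817 shift units [0.515 0.01  0.016] turn about tool x units -0.065 q [-0.23  0.09  1.44  0.    1.61 -0.51]
F [-1.73  0.55 -3.72] op 0.0248
```

View pics/s4c.png

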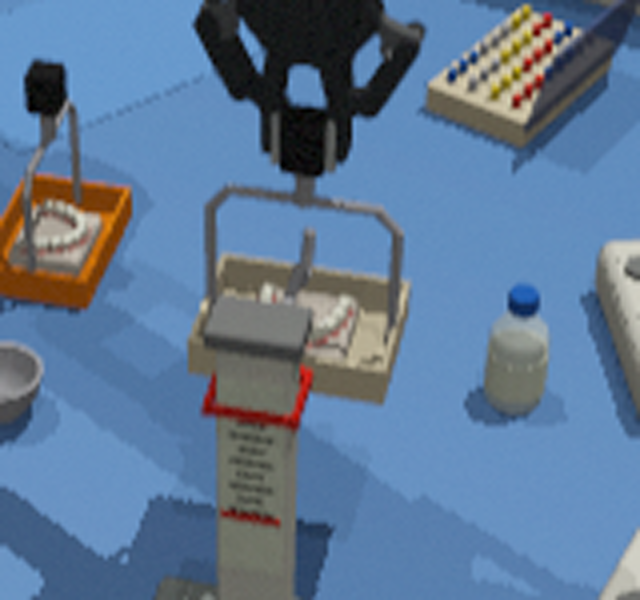

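View pics/w4.png

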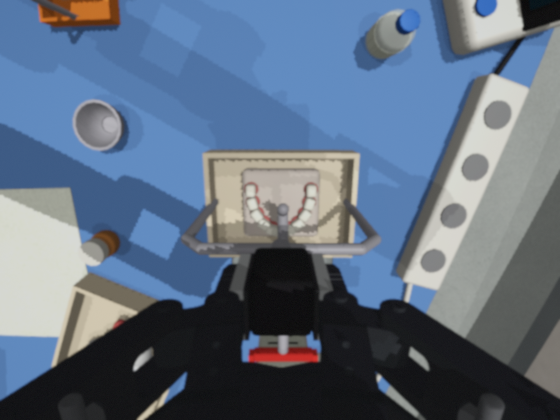

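The scene view shows the bar above the hook with the tip beneath it. The wrist view has the tip at (283,210) and the bar at row 243. Checking the radial offset of tip to bar with the same camera.

```bash
python3 - <<'E'
from h import *
o_,p,M=pose()
a=np.radians(16.4);ux=np.array([-np.sin(a),np.cos(a)]);uy=np.array([np.cos(a),np.sin(a)])
z=load('w4');C=cloud(z);r=(C-p);o=r[...,:2]@ux*1000;l=r[...,:2]@uy*1000
for v in range(196,252,3): print(v,[(round(float(o[v,u]),1),round(float(l[v,u]),1),round(float(C[v,u,2]*1000),1)) for u in (279,283,287)])
print([(o[243,u].round(1),l[243,u].round(1),C[243,u,2].round(4)) for u in (220,240,320,340)])
E
```

```text
196 [(8.1, -1.5, 188.1), (8.0, 1.9, 187.6), (8.0, 5.3, 187.7)]
199 [(5.3, -1.5, 187.5), (5.4, 1.9, 187.7), (5.1, 5.3, 186.6)]
202 [(2.9, -1.5, 188.4), (2.5, 1.9, 187.0), (2.7, 5.3, 187.6)]
205 [(17.0, -1.1, 249.6), (16.5, 1.5, 248.1), (15.8, 4.2, 245.4)]
208 [(14.5, -1.1, 248.3), (14.9, 1.5, 249.6), (14.5, 4.1, 248.3)]
211 [(12.5, -1.2, 248.3), (72.5, 0.2, 453.5), (13.0, 4.1, 250.1)]
214 [(8.2, -1.2, 241.2), (10.7, 1.5, 249.3), (3.6, 4.6, 225.7)]
217 [(1.5, -1.3, 226.4), (1.7, 1.6, 227.3), (1.4, 4.6, 226.1)]
220 [(-0.6, -1.3, 227.1), (-0.3, 1.6, 228.2), (-1.2, 4.6, 225.3)]
223 [(-2.7, -1.3, 227.8), (-2.2, 1.6, 229.4), (-3.5, 4.6, 225.7)]
226 [(-4.8, -1.3, 228.5), (-4.2, 1.6, 230.2), (-5.4, 4.6, 226.9)]
229 [(-5.6, -1.3, 233.0), (-5.3, 1.6, 233.9), (-7.0, 4.6, 229.1)]
232 [(-6.8, -1.3, 236.0), (-7.1, 1.6, 235.1), (-7.4, 4.5, 234.5)]
235 [(-8.3, -1.3, 238.0), (-8.2, 1.6, 238.3), (-8.9, 4.5, 236.6)]
238 [(6.0, -1.0, 281.1), (5.8, 1.3, 280.6), (-10.3, 4.4, 238.9)]
241 [(6.0, -1.0, 285.8), (5.8, 1.3, 285.3), (4.3, 3.6, 281.5)]
244 [(5.9, -0.9, 289.8), (5.8, 1.2, 289.6), (4.3, 3.5, 286.1)]
247 [(6.1, -0.9, 294.7), (6.0, 1.2, 294.3), (4.9, 3.4, 291.9)]
250 [(13.1, -0.8, 314.9), (12.9, 1.1, 314.6), (13.0, 2.9, 314.8)]
[(np.float64(3.7), np.float64(-34.5), np.float64(0.2831)), (np.float64(3.5), np.float64(-23.2), np.float64(0.2825)), (np.float64(3.6), np.float64(22.3), np.float64(0.283)), (np.float64(3.2), np.float64(33.9), np.float64(0.2821))]
```

```bash
cat > avg.py <<'E'
from h import *
import sys
n=int(sys.argv[1]);F=[];T=[];Z=[]
for i in range(n):
    ctrl.get_image('wrist');o=ctrl.get_obs();F.append(o['contact_force']);T.append(o['wrist_torque']);Z.append(o['tool_pos'])
F=np.array(F);print('t',o['t'],'F',F.mean(0).round(3),'sd',F.std(0).round(2),'se',(F.std(0)/n**.5).round(2),'tau',np.mean(T,0).round(3),'pos',np.mean(Z,0).round(4),'sd',np.std(Z,0).round(5))
E
python3 avg.py 16
```

```text
t 8.3 F [ 0.1   -0.057 -3.558] sd [0.52 0.4  0.57] se [0.13 0.1  0.14] tau [-0.007 -0.005 -0.005] pos [ 0.6532 -0.0776  0.3105] sd [2.0e-05 1.4e-04 3.0e-05]
```

drive_tool(commands="1 0.1 0 0 0; 1 0.25 0 0 0; 1 0.4 0 0 0; 1 0.55 0 0 0; 1 0.7 0 0 0; 1 0.85 0 0 0; 1 0.95 0 0 0; 1 1 0 0 0")

```text
t: 8.97
tool_pos: [0.6528, -0.0775, 0.2691]
tool_rot: [0.998, 1.332, -0.999]
contact_force: [-0.2, -0.5, -4.1]
opening: 0.0253
```

```bash
python3 - <<'E'
from h import *
to((.6537,-.0776,.2595),16.4)
save('wrist','w5')
E
python3 avg.py 4
```

```text
tool axes
 [[-0.002  0.96   0.28 ]
 [ 0.     0.28  -0.96 ]
 [-1.    -0.002 -0.001]]
t 8.9667 p [ 0.6528 -0.0775  0.2691] yaw 16.235439771675154 shift units [0.241 0.022 0.008] turn about tool x units -0.033 q [-0.23  0.11  1.49 -0.    1.54 -0.51]
F [-0.16 -0.49 -4.13] op 0.0253
t 9.2167 F [-0.117  0.328 -3.411] sd [0.42 0.6  0.14] se [0.21 0.3  0.07] tau [-0.021  0.002  0.007] pos [ 0.6532 -0.0777  0.2705] sd [1.8e-04 4.0e-05 5.0e-04]
```

View pics/w5.png

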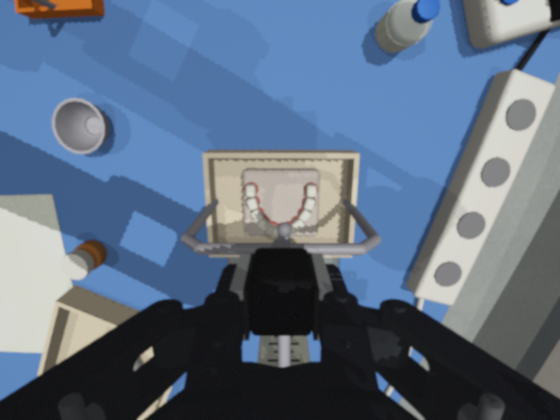

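drive_tool(commands="1 0.03 0 0 0; 1 0.06 0 0 0; 1 0.09 0 0 0; 1 0.12 0 0 0; 1 0.15 0 0 0; 1 0.18 0 0 0; 1 0.21 0 0 0; 1 0.24 0 0 0")

```text
t: 9.88
tool_pos: [0.6532, -0.0777, 0.2608]
tool_rot: [0.998, 1.33, -0.998]
contact_force: [-1.1, -0.4, -3.0]
opening: 0.0253
```

```bash
python3 avg.py 8
```

```text
t 10.2833 F [-0.129 -0.227 -3.162] sd [0.41 0.32 0.71] se [0.15 0.11 0.25] tau [-0.013  0.022  0.004] pos [ 0.6532 -0.0777  0.2609] sd [3.0e-05 1.0e-05 1.9e-04]
```

drive_tool(commands="1 0.03 0 0 0; 1 0.06 0 0 0; 1 0.09 0 0 0; 1 0.12 0 0 0; 1 0.15 0 0 0; 1 0.18 0 0 0; 1 0.21 0 0 0; 1 0.24 0 0 0")

```text
t: 10.95
tool_pos: [0.6533, -0.0777, 0.2513]
tool_rot: [0.998, 1.33, -0.998]
contact_force: [0.0, 0.4, -2.6]
opening: 0.0249
```

```bash
python3 avg.py 8;python3 -c "
from h import *
save('wrist','w6');save('scene','s6')
z=load('s6');im=z['im'][150:300,220:380];cv2.imwrite('pics/s6c.png',cv2.resize(im,None,fx=4,fy=4,interpolation=cv2.INTER_CUBIC))"
```

```text
t 11.35 F [-0.177 -0.343 -2.059] sd [0.3  0.3  0.25] se [0.11 0.11 0.09] tau [-0.041  0.037  0.017] pos [ 0.6532 -0.0777  0.2513] sd [2.0e-05 2.0e-05 1.7e-04]
```

View pics/s6c.png

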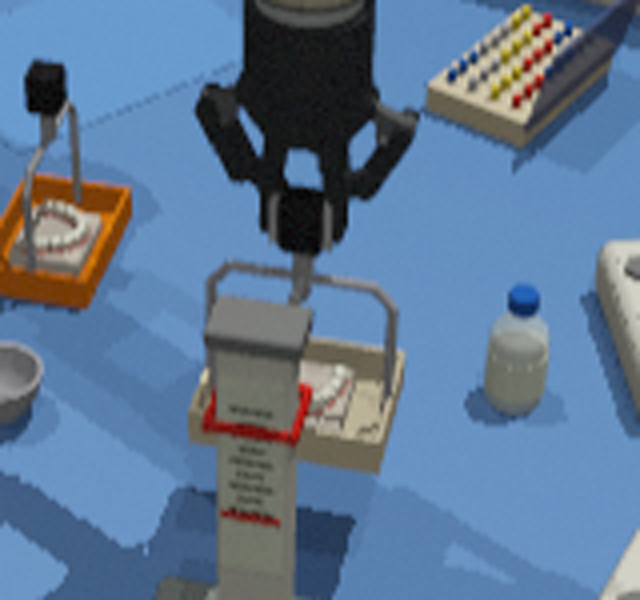

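View pics/w6.png

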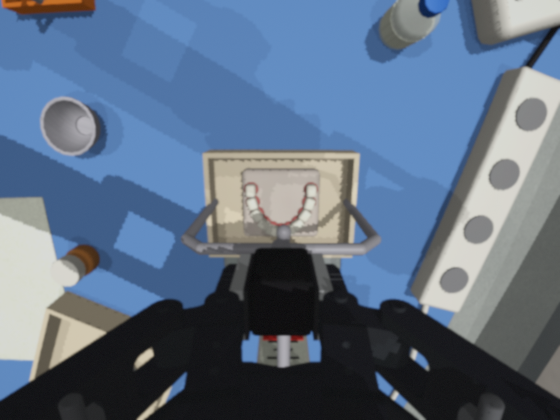

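drive_tool(commands="1 0.03 0 0 0; 1 0.06 0 0 0; 1 0.09 0 0 0; 1 0.12 0 0 0; 1 0.15 0 0 0; 1 0.18 0 0 0; 1 0.21 0 0 0; 1 0.24 0 0 0")

```text
t: 12.12
tool_pos: [0.6532, -0.0777, 0.2418]
tool_rot: [0.998, 1.33, -0.998]
contact_force: [-0.5, -0.0, -1.1]
opening: 0.0252
```

```bash
python3 avg.py 16
```

```text
t 12.9167 F [-0.111 -0.14  -1.143] sd [0.63 0.46 0.51] se [0.16 0.12 0.13] tau [-0.068  0.048  0.008] pos [ 0.6532 -0.0777  0.2418] sd [1.0e-05 1.0e-05 1.2e-04]
```

drive_tool(commands="1 0.03 0 0 0; 1 0.06 0 0 0; 1 0.09 0 0 0; 1 0.12 0 0 0; 1 0.15 0 0 0; 1 0.18 0 0 0; 1 0.2 0 0 0")

```text
t: 13.5
tool_pos: [0.6532, -0.0776, 0.2336]
tool_rot: [0.998, 1.33, -0.998]
contact_force: [-0.2, -0.2, -0.1]
opening: 0.0247
```

```bash
python3 avg.py 40;python3 -c "
from h import *
save('scene','s7');save('wrist','w7');to((.6537,-.0776,.233),16.4)"
```

```text
t 15.5 F [-0.193 -0.59  -0.101] sd [0.43 0.52 0.49] se [0.07 0.08 0.08] tau [-0.098  0.034  0.006] pos [ 0.6532 -0.0777  0.2337] sd [1.e-05 1.e-05 7.e-05]
tool axes
 [[ 0.    0.96  0.28]
 [-0.    0.28 -0.96]
 [-1.    0.    0.  ]]
t 15.6 p [ 0.6532 -0.0776  0.2337] yaw 16.23552179071728 shift units [0.018 0.012 0.003] turn about tool x units -0.033 q [-0.23  0.13  1.53 -0.    1.48 -0.51]
F [-0.14 -0.61 -0.25] op 0.025
```

drive_tool(commands="1 0.02 0 0.01 0; 1 0.03 0 0.01 0; 1 0.04 0 0.01 0; 1 0.04 0 0.01 0; 1 0.04 0 0.01 0")

```text
t: 16.02
tool_pos: [0.6532, -0.0778, 0.232]
tool_rot: [0.998, 1.33, -0.998]
contact_force: [-1.2, -0.3, -0.2]
opening: 0.025
```

drive_tool(commands="1 0 0 0 0; 1 0 0 0 0; 1 0 0 0 0; 1 0 0 0 0", newtons=20)

```text
t: 16.35
tool_pos: [0.6533, -0.0779, 0.2321]
tool_rot: [0.998, 1.33, -0.998]
contact_force: [-1.5, 1.2, 0.4]
opening: 0.025
```

```bash
python3 avg.py 40;python3 -c "
from h import *
save('scene','s8');save('wrist','w8');to((.6537,-.0776,.233),16.4)
a=[cv2.resize(load(t)['im'][190:300,240:340],None,fx=4,fy=4,interpolation=cv2.INTER_CUBIC) for t in('s3','s8')]
cv2.imwrite('pics/p8.png',np.hstack(a))"
```

```text
t 18.35 F [-0.822  1.886  0.215] sd [0.49 0.47 0.49] se [0.08 0.07 0.08] tau [0.379 0.148 0.004] pos [ 0.6533 -0.078   0.2321] sd [1.e-05 4.e-05 2.e-05]
tool axes
 [[ 0.    0.96  0.28]
 [ 0.    0.28 -0.96]
 [-1.    0.   -0.  ]]
t 18.45 p [ 0.6533 -0.078   0.2321] yaw 16.23795620327771 shift units [-0.023  0.012 -0.006] turn about tool x units -0.032 q [-0.23  0.13  1.53  0.    1.48 -0.52]
F [-1.57  2.92  0.42] op 0.0248
```

View pics/p8.png

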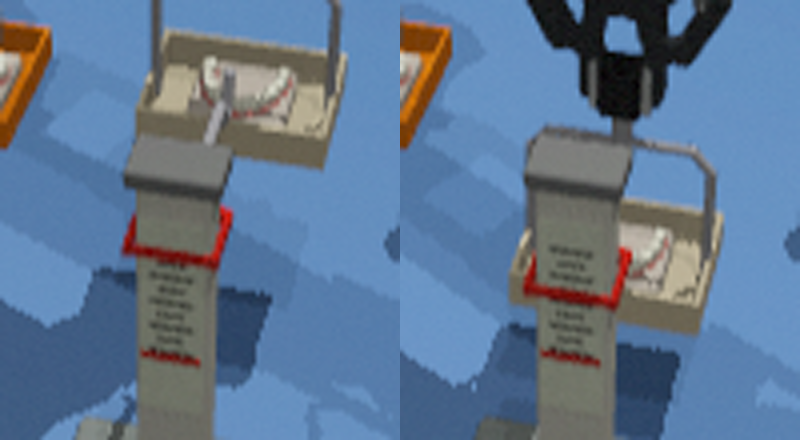

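View pics/w8.png

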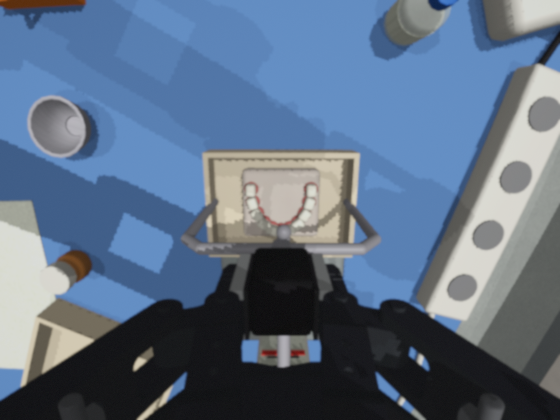

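drive_tool(commands="1 0 0 -0.008 0; 1 0 0 -0.008 0; 1 0 0 -0.008 0; 1 0 0 -0.008 0")

```text
t: 18.78
tool_pos: [0.6533, -0.0779, 0.2322]
tool_rot: [0.998, 1.33, -0.998]
contact_force: [-0.3, 2.0, 0.1]
opening: 0.0249
```

```bash
python3 avg.py 12;python3 avg.py 12
```

```text
t 19.3833 F [-0.325  0.878  0.029] sd [0.46 0.4  0.62] se [0.13 0.11 0.18] tau [0.198 0.096 0.008] pos [ 0.6532 -0.0779  0.2321] sd [1.e-05 2.e-05 2.e-05]
t 19.9833 F [-0.345  0.404  0.063] sd [0.52 0.22 0.59] se [0.15 0.06 0.17] tau [0.109 0.073 0.008] pos [ 0.6532 -0.0778  0.2321] sd [1.e-05 2.e-05 1.e-05]
```

drive_tool(commands="0.6 0 0 0 0; 0.45 0 0 0 0; 0.4 0 0 0 0; 0.35 0 0 0 0; 0.3 0 0 0 0; 0.25 0 0 0 0; 0.2 0 0 0 0; 0.2 0 0 0 0", newtons=20)

```text
t: 20.65
tool_pos: [0.6533, -0.0777, 0.2321]
tool_rot: [0.998, 1.33, -0.998]
contact_force: [-0.4, -0.0, -0.3]
opening: 0.0345
```

```bash
python3 avg.py 6;python3 -c "
from h import *
save('scene','s9');save('wrist','w9');to((.6537,-.0776,.233),16.4)
a=[cv2.resize(load(t)['im'][170:280,240:340],None,fx=4,fy=4,interpolation=cv2.INTER_CUBIC) for t in('s8','s9')]
cv2.imwrite('pics/p9.png',np.hstack(a))"
```

```text
t 20.95 F [-0.075 -0.134 -0.184] sd [0.45 0.45 0.38] se [0.18 0.19 0.16] tau [ 0.017 -0.006  0.005] pos [ 0.6532 -0.0777  0.2321] sd [1.e-05 3.e-05 2.e-05]
tool axes
 [[ 0.    0.96  0.28]
 [-0.    0.28 -0.96]
 [-1.   -0.    0.  ]]
t 21.05 p [ 0.6532 -0.0777  0.2321] yaw 16.23638477499844 shift units [-0.022  0.012  0.   ] turn about tool x units -0.033 q [-0.23  0.13  1.53 -0.    1.48 -0.51]
F [ 0.52 -0.57  0.1 ] op 0.0339
```

View pics/p9.png

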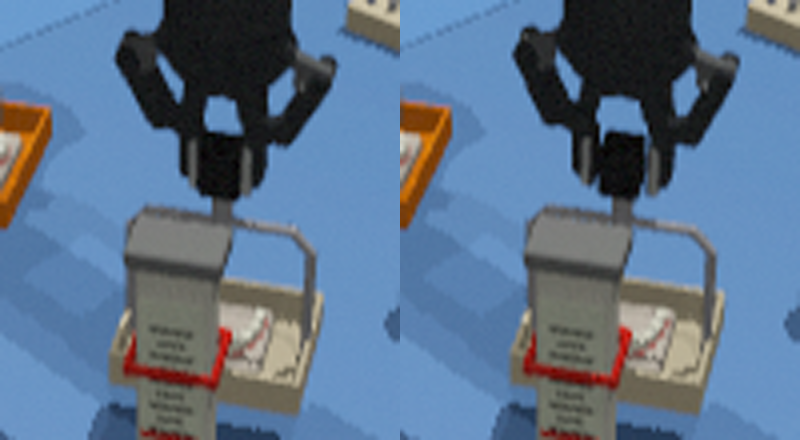

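View pics/w9.png

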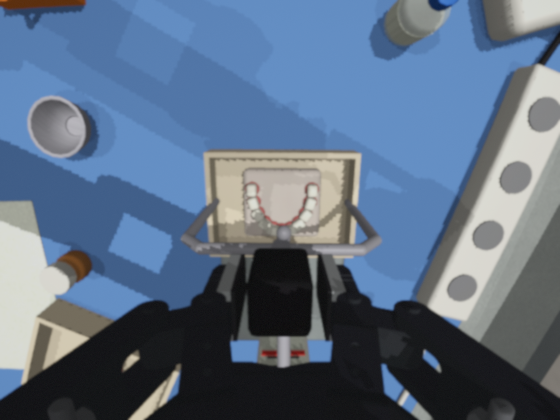

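drive_tool(commands="0.1 0 0 0 0; -0.1 0 0 0 0; -0.3 0 0 0 0; -0.4 0 0 0 0; -0.4 0 0 0 0; -0.4 -0.1 0 0 0; -0.4 -0.3 0 0 0; -0.4 -0.5 0 0 0")

```text
t: 21.72
tool_pos: [0.6531, -0.0777, 0.2527]
tool_rot: [0.998, 1.33, -0.998]
contact_force: [0.0, -0.2, 0.1]
opening: 0.0598
```

drive_tool(commands="-0.4 -0.3 0 0 0; -0.4 -0.6 0 0 0; -0.4 -0.9 0 0 0; -0.4 -1.2 0 0 0; -0.4 -1.6 0 0 0; -0.4 -2 0 0 0; -0.4 -2.5 0 0 0; -0.4 -3 0 0 0")

```text
t: 22.38
tool_pos: [0.6531, -0.0777, 0.3738]
tool_rot: [0.998, 1.33, -0.998]
contact_force: [-0.2, -0.1, 0.6]
opening: 0.0598
```

drive_tool(commands="-0.4 0 0 -0.4 0; -0.4 0 0 -0.9 0; -0.4 0 0 -1.4 0; -0.4 0 0 -1.9 0; -0.4 0 0 -2.4 0; -0.4 0 0 -2.8 0; -0.4 0 0 -3 0; -0.4 0 0 -3 0")

```text
t: 23.05
tool_pos: [0.6192, 0.0393, 0.3724]
tool_rot: [0.996, 1.331, -0.996]
contact_force: [0.8, 0.4, -0.3]
opening: 0.0597
```

```bash
python3 - <<'E'
from h import *
to((.6537,-.0776,.233),16.4)
save('scene','sa');save('wrist','wa');
for i in range(5): ctrl.get_image('top')
save('scene','sb');save('top','tb');save('wrist','wb')
a=[cv2.resize(load(t)['im'][170:280,240:340],None,fx=4,fy=4,interpolation=cv2.INTER_CUBIC) for t in('sa','sb')]
cv2.imwrite('pics/pa.png',np.hstack(a))
print('scene diff',[np.abs(load('sa')['im'][150:300,250:340].astype(int)-load('sb')['im'][150:300,250:340]).mean()])
a0=np.radians(16.4);ux=np.array([-np.sin(a0),np.cos(a0)]);uy=np.array([np.cos(a0),np.sin(a0)])
for t in('wa','wb','sb','tb'):
    C=cloud(load(t)).reshape(-1,3);r=C[:,:2]-np.array([.6537,-.0776]);o=r@ux;l=r@uy
    b=(abs(o)<.06)&(abs(l)<.08)&(C[:,2]>.105)&(C[:,2]<.122)
    g=(abs(o)<.05)&(abs(l)<.05)&(C[:,2]>.255)&(C[:,2]<.275)
    for m,n in((b,'rim'),(g,'grip')):
        if m.sum()>30:
            A=np.c_[o[m],l[m],np.ones(m.sum())];c=np.linalg.lstsq(A,C[m,2],rcond=None)[0]
            print(t,n,m.sum(),'tilt deg',np.degrees(c[:2]).round(2),'z',c[2].round(4),'mean o,l',o[m].mean().round(4),l[m].mean().round(4))
E
```

```text
tool axes
 [[ 0.     0.959  0.282]
 [ 0.     0.282 -0.959]
 [-1.     0.    -0.   ]]
t 23.05 p [0.6192 0.0393 0.3724] yaw 16.369876403596308 shift units [3.484 0.004 3.047] turn about tool x units -0.006 q [-0.06 -0.    1.44  0.    1.71 -0.34]
F [ 0.8   0.38 -0.33] op 0.0597
scene diff [np.float64(1.3833827160493828)]
wa rim 3395 tilt deg [-0.41  0.3 ] z 0.1126 mean o,l 0.0036 -0.0003
wa grip 832 tilt deg [-10.99   0.15] z 0.2654 mean o,l 0.0037 -0.0014
wb rim 3398 tilt deg [-0.43  0.25] z 0.1126 mean o,l 0.0033 0.0001
wb grip 859 tilt deg [-10.61  -0.13] z 0.2653 mean o,l 0.0037 -0.0013
sb rim 448 tilt deg [0.06 0.31] z 0.1124 mean o,l -0.0045 0.0218
sb grip 102 tilt deg [ 6.81 -2.4 ] z 0.2639 mean o,l -0.0048 0.0013
tb rim 443 tilt deg [-2.74  0.01] z 0.1117 mean o,l -0.0028 -0.0117
tb grip 100 tilt deg [-3.26  4.69] z 0.2653 mean o,l 0.0011 -0.005
```

View pics/sb.png

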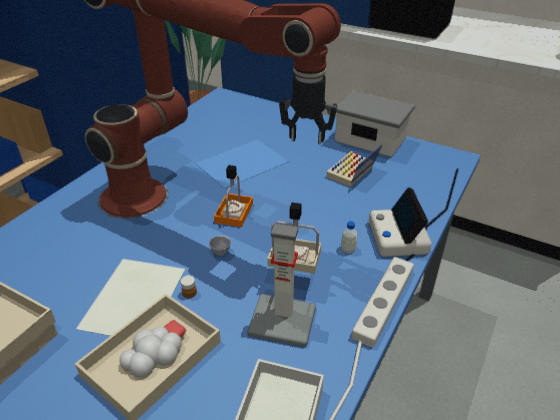

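View pics/pa.png

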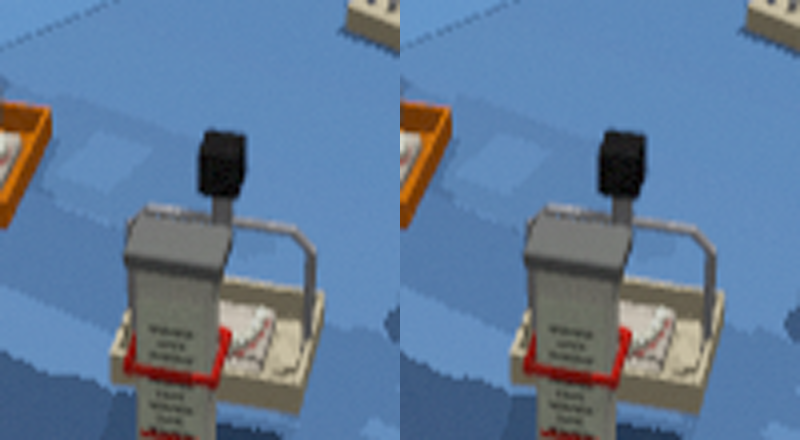

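View pics/wb.png

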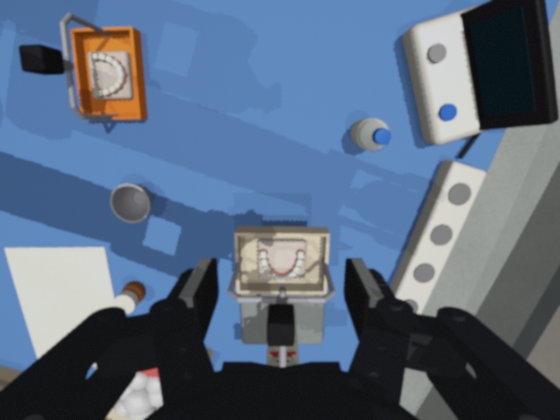

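The carrier hangs level: the wrist view's rim tilt is under 0.5°. The two views 0.4 s apart match, the bystanders are where they were, and the gripper is well clear. Handing in.

```bash
python3 -c "
from h import *
print(ctrl.finish_job())"
```

```text
the job is handed in; nothing more can be done
None
```

The carrier is hanging by its bail on the scale hook. It was level and still when I handed the job in, at about 23.5 s of the 51 s allowed.

I picked it up by the black grip, turned its bar across the hook arm and lowered it into the U. Then I let the weight down at about 14 mm/s, pausing to average the wrist force. I opened the fingers slowly once the vertical force was about zero, and backed the arm well clear.

**Last checks**
- **Pointer:** it sat about 30 mm down, well short of the red mark. Pictures before and after letting go show no visible movement.
- **Level and still:** in the close wrist view the tray rim was level to within 0.5°, and the last pictures, about 0.4 s apart, match. I never measured the pointer's speed directly.
- **Surroundings:** the bystanders I could see in the last pictures had not moved, and the gripper touches nothing.

**What disagreed**
- **Tilt from the top camera:** it read about 2.7° on the tray rim. Its view was coarser (443 points against about 3,400), and the scene camera's rim tilt was under 0.4°, so I trusted the wrist camera. Tilt fits on the small grip top were too noisy to use.
- **Scene camera offset:** it read positions about 3 mm off from the other two cameras.
- **Sideways force:** a 0.4 mm sideways correction while the bar was seated raised the sideways force to about 2 N. I backed it off, and it was about 0.4 N and still falling before I let go.
- **Balance point:** the force sensor's zero is uncertain by about 0.3 N, so I knew the balance point to only about 2 mm, within the 4 mm limit.

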